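# Slide the biscuit canister back into its gap in the pantry row

## Robot

A 6-joint arm with a two-finger parallel gripper is mounted at the origin on the work surface. World frame = base frame: x ahead of the robot, y to its left, z up, the work surface at z = 0. Lengths are in m, angles in rad, forces in N, time in s.
With the tool pointing down it reaches from about 0.25 to 0.725 m from the base axis. Payload 4 kg.
Tool frame: the origin (TCP) lies midway between the tips of the shut fingers; the grasp point (between the pads) lies 19 mm behind it; z points along the fingers, y is the line along which they close (so a half turn about z gives the same grasp; the last joint's range is limited). The gripper opens to 85 mm and grips with 20 to 120 N. Pads are 22 mm wide; open, the fingers measure 114 mm over their backs; the gripper's body (76 mm by 85 mm) begins 54 mm behind the grasp point. The pads swing forward as they close: fully open they stand 13 mm farther back than shut.
Start: joints at [1.18, 0.241, 0.005, 1.335, 0, 1.571], TCP at [0.19, 0.462, 0.231] pointing down, gripper open.
Joint ranges: [-2.72, 2.72], [-1.05, 1.87], [-1.09, 1.28], [-1.99, 2.15], [-1.42, 1.44], [-3.14, 3.14]. Speed limits (rad/s): [2.79, 2.79, 3.14, 3.14, 3.14, 3.14].

## Interface

Orientations are given as a unit quaternion [x, y, z, w].
In Python, from workcell import bot gives the robot as it stands.
- The arm moves only by the tool move_arm, never from a script. Its argument "motion" is a list of rows, each an object of numbers: "x", "y", "z": the shift along the tool's x, y, z in cm; "yaw": the turn about the tool's z in degrees. A call has 1 to 20 rows; each row is the pose to reach, as a shift and turn from the pose commanded when the call began, along the tool's axes at that moment; what a row does not reach only later rows make up. A row lasts 1/8 s, in which the tool goes at most 62.5 mm and 10.7 degrees, less where a joint would pass 70% of its speed; a pose out of reach is approached as far as the arm can. A call with a gripper value outside its range is refused whole. "gripper" is the opening, from -1 (shut) to 1 (fully open), set as the call begins (left out, the last holds). The fingers move at their own pace and stop on an object; the grip force is fixed at half the most. Time passes only in rows, so rows that repeat a pose let the fingers close. It gives the time, the measured TCP pose, the force, the opening and the grip force at its end, in the units of the state.
- bot.get_obs(): the state, without advancing time (a new reading comes with each control period).
- bot.camera(name): name is "side" or "top"; returns the picture (480x640x3 uint8, blue, green, red); there is no depth.
- bot.camera_model(name): a dict with "K" (3x3 intrinsics, pixels), "world_from_camera" (4x4, takes a point from camera to world coordinates). Camera axes: x right, y down, z forward; pixel columns grow to the right and rows downward; lengths in m; the calibration is good to about 2 mm. A picture is of the moment at which its call begins. camera_model takes no time and is no camera call.
- bot.job_done(): hands the job in; it is judged then, once.
Trained networks look in the newest picture that a camera, given by its name, has taken for a name from the list of things; names that differ only in an ending like _2 or _b are one class to them, and where a whole thing is asked for, a point or a joint stands for the part that bears it (a point fixed in the world has none). Each returns a list of dicts, best first, with "score" (0 to 1); they miss things now and then, are a little off and sometimes report something else, mostly with a low value. They report only what shows in the picture. A call takes as long as a camera call. They do not tell look-alikes from the thing itself.
- bot.cut_out(camera, name): "mask" (480x640 bool, what is visible of it) and "centre" ([row, column] in pixels, amid what is visible of it).
The state is a dict: "clock": time; "joint_pos": joint angles; "joint_vel": joint speeds; "tau": joint torques, N m; "eef_pos": TCP position; "tool_rot": TCP orientation; "ft_force": force on the tool from outside, world axes, zero at the start; "ft_torque": the same for the moment, N m; "grip_width": finger opening in m; "grasp_force": force on a finger pad.
Only numpy, scipy, OpenCV 4.12 (cv2) and the standard library are available. Lean on these libraries where they do the work, as an engineer would, in place of code of your own. Each camera call takes 0.05 s, during which the arm holds its last target. There are 200 camera calls.

## Task

The yellow-lidded biscuit canister has been left out in front of the row on the pantry shelf. Push it along the surface with the fingers, never gripping or lifting it, into the gap between the two lilac-lidded canisters, until it stands square, back against the bamboo riser and in line with its neighbours. Leave the neighbours in their places (brushing past them is fine) and do not disturb the other jars, cup and bottle; finish with the hand clear.

Things in the scene. Friction and masses are not known exactly. Their poses are not given: they have to be found in the camera images.
- biscuit_canister: the thing to push: square clear canister, corners rounded 14 mm, 92 x 92 mm, 80 mm tall, 0.3-0.65 kg; YELLOW lid, round brown biscuits inside. Stands in front of the row, left or right of the gap, turned up to 0.45 rad. Slides at a few newtons; too wide to grip. Origin: centre of its underside, z up, x and y square to its sides. In the row its x or y axis is parallel to the riser's x.
- sugar_canister: left (+y) neighbour of the gap: square clear canister, corners rounded 14 mm, 92 x 92 mm, 80 mm tall, 0.3-0.65 kg; lilac-grey lid, white sugar cubes inside. Loose; back against the riser. Origin: centre of its underside, z up, x and y square to its sides.
- capsule_canister: right (-y) neighbour of the gap: square clear canister, corners rounded 14 mm, 92 x 92 mm, 80 mm tall, 0.3-0.65 kg; lilac-grey lid, coloured coffee capsules inside. Loose; back against the riser. Origin: centre of its underside, z up, x and y square to its sides. The gap midway between the two lilac-lidded canisters is 106 mm wide (7 mm spare each side).
- riser: fixed two-step bamboo riser along the back of the shelf, 620 mm long; its upright front face is 42 mm high, second step (76 mm farther back) 84 mm high, with spice jars. Origin: at the foot of the front face, middle of its length; +x points away from the robot, square to the face, y along the face, z up. A canister standing against it has its centre at riser x = -46 mm. Turned up to 0.1 rad.
- honey_jar: bystander: amber honey jar, 84 mm diameter, 105 mm tall, in the row just left of the sugar canister. Origin: centre of its underside.
- tea_tin: bystander: steel tea tin with a green band, 76 mm diameter, 110 mm tall, in the row just right of the capsule canister. Origin: centre of its underside.
- jam_jar: bystander: dark red jam jar with white cap, 60 mm diameter, 85 mm tall, in front of the row on the other side of the gap from the biscuit canister. Origin: centre of its underside.
- measuring_cup: bystander: steel measuring cup, 80 mm diameter, 80 mm tall, off to the left. Origin: centre of its underside.
- oil_bottle: bystander: green oil bottle, 64 mm diameter, 220 mm tall, off to the right. Origin: centre of its underside.
Things that resemble listed ones, but are neither listed nor needed, are in the scene too. What is shaped like the capsule_canister but blue or pink is not meant.

How it is judged:
At the end, for the whole second after the job is handed in: Biscuit canister at rest on the shelf in the gap, back within 6 mm of the riser and square to it within 0.07 rad; both neighbours upright, within 12 mm of their places, within 7 mm of the riser and square within 0.09 rad; the other things within 20 mm of where they stood (x of biscuit_canister in the frame of riser between -0.052 and -0.04 m and y of biscuit_canister in the frame of sugar_canister below -0.085 m and y of biscuit_canister in the frame of capsule_canister above 0.085 m and (angle between the x axis of biscuit_canister and the x axis of riser, either way round below 0.07 rad or angle between the x axis of biscuit_canister and the y axis of riser, either way round below 0.07 rad) and height (world z) of biscuit_canister below 0.003 m and angle between each of biscuit_canister, sugar_canister, capsule_canister's own z axis and vertical below 0.04 rad and linear speed of biscuit_canister below 0.01 m/s and distance of each of sugar_canister, capsule_canister from where it was at the start of the episode below 0.012 m and x of each of sugar_canister, capsule_canister in the frame of riser above -0.053 m and angle between the x axis of each of sugar_canister, capsule_canister and the x axis of riser, either way round below 0.09 rad and distance of each of honey_jar, tea_tin, jam_jar, measuring_cup, oil_bottle from where it was at the start of the episode below 0.02 m); the robot touches nothing.
It fails at once if the biscuit canister is lifted (more than 8 mm) or tipped (more than 0.2 rad) (height (world z) of biscuit_canister above 0.008 m or angle between biscuit_canister's own z axis and vertical above 0.2 rad).
It fails at once if a neighbouring canister is shoved more than 20 mm, lifted or tipped (distance of any of sugar_canister, capsule_canister from where it was at the start of the episode above 0.02 m or height (world z) of any of sugar_canister, capsule_canister above 0.008 m or angle between any of sugar_canister, capsule_canister's own z axis and vertical above 0.2 rad).
It fails at once if a bystander is moved more than 30 mm or tipped (distance of any of honey_jar, tea_tin, jam_jar, measuring_cup, oil_bottle from where it was at the start of the episode above 0.03 m or angle between any of honey_jar, tea_tin, jam_jar, measuring_cup, oil_bottle's own z axis and vertical above 0.3 rad).
It also fails if it takes over 54 s, if anything falls off the work surface, if the arm or the gripper's body presses on something with over 40 N, if the wrist force passes 120 N, or if a joint passes its speed limit or range.

## Working session

There is one attempt and no reset: what is moved stays moved. The work goes in short steps, Python scripts to look and compute and a tool call to move; the robot and the scene stay as the last step left them, time stands still between calls to the robot, and variables do not carry over. Pictures are saved under pics/ and viewed, at most 10 in all, crops included, and the job is handed in when it is done.

Besides the shell and the picture viewer there is one more tool, called by a JSON object that holds its "name" and its "arguments". move_arm: Moves the arm, as the interface text tells. Its arguments: {"type":"object","properties":{"motion":{"type":"array"},"gripper":{"type":"number"}},"required":["motion"]}

```bash
mkdir -p pics
cat > h.py <<'E'
import numpy as np, cv2
from workcell import bot
def ray(cam,uv,z):
    m=bot.camera_model(cam);K=np.array(m["K"]);T=np.array(m["world_from_camera"])
    uv=np.atleast_2d(np.array(uv,float))
    d=np.c_[uv,np.ones(len(uv))]@np.linalg.inv(K).T@T[:3,:3].T
    o=T[:3,3];s=(z-o[2])/d[:,2:]
    return (o+s*d)[:,:2]
def proj(cam,P):
    m=bot.camera_model(cam);K=np.array(m["K"]);T=np.linalg.inv(np.array(m["world_from_camera"]))
    P=np.atleast_2d(P);c=P@T[:3,:3].T+T[:3,3];p=c@K.T;return p[:,:2]/p[:,2:]
E
python3 - <<'E'
from h import *
a=bot.camera("top");cv2.imwrite("pics/t0.png",a)
b=bot.camera("side");cv2.imwrite("pics/s0.png",b)
for c in("top","side"):
    print(c,np.round(bot.camera_model(c)["world_from_camera"],3).tolist(),np.array(bot.camera_model(c)["K"])[0])
    for n in["biscuit_canister","sugar_canister","capsule_canister","jam_jar","riser","tea_tin","honey_jar"]:
        for r in bot.cut_out(c,n)[:3]:
            ys,xs=np.where(r["mask"]);rc=cv2.minAreaRect(np.c_[xs,ys].astype(np.float32))
            print(n,round(r["score"],2),np.round(r["centre"]),len(xs),np.round(cv2.boxPoints(rc)).tolist(), np.round(ray(c,[r["centre"][1],r["centre"][0]],.08),3))
E
```

```text
top [[0.006, -0.992, 0.123, 0.392], [-1.0, -0.005, 0.01, -0.041], [-0.009, -0.123, -0.992, 1.26], [0.0, 0.0, 0.0, 1.0]] [445.48899273   0.         310.72388568]
biscuit_canister 0.79 [250. 367.] 1176 [[342.0, 264.0], [351.0, 229.0], [384.0, 237.0], [375.0, 272.0]] [[ 0.516 -0.179]]
sugar_canister 0.63 [193. 275.] 1216 [[260.0, 174.0], [294.0, 174.0], [294.0, 211.0], [260.0, 211.0]] [[0.672 0.069]]
capsule_canister 0.86 [197. 352.] 1169 [[333.0, 177.0], [367.0, 177.0], [367.0, 213.0], [333.0, 213.0]] [[ 0.662 -0.141]]
capsule_canister 0.86 [306. 363.] 1252 [[336.0, 317.0], [352.0, 285.0], [385.0, 301.0], [369.0, 333.0]] [[ 0.37  -0.168]]
capsule_canister 0.76 [228. 427.] 1407 [[404.0, 241.0], [417.0, 204.0], [453.0, 216.0], [441.0, 253.0]] [[ 0.578 -0.34 ]]
jam_jar 0.47 [243. 499.] 1016 [[470.0, 239.0], [520.0, 225.0], [527.0, 248.0], [477.0, 263.0]] [[ 0.537 -0.531]]
riser 0.77 [150. 310.] 13953 [[196.0, 181.0], [197.0, 111.0], [426.0, 116.0], [425.0, 185.0]] [[ 0.793 -0.028]]
tea_tin 0.64 [193. 381.] 849 [[362.0, 196.0], [387.0, 171.0], [407.0, 191.0], [382.0, 216.0]] [[ 0.673 -0.22
[... 855 characters left out ...]
0, 348.0]] [[ 0.378 -0.349]]
jam_jar 0.87 [214. 274.] 796 [[263.0, 194.0], [285.0, 194.0], [285.0, 231.0], [263.0, 231.0]] [[0.497 0.083]]
jam_jar 0.36 [228. 387.] 1592 [[358.0, 251.0], [368.0, 204.0], [411.0, 213.0], [401.0, 260.0]] [[ 0.645 -0.155]]
riser 0.81 [197. 418.] 11249 [[285.0, 184.0], [325.0, 105.0], [522.0, 203.0], [483.0, 282.0]] [[ 0.825 -0.11 ]]
tea_tin 0.91 [241. 416.] 1490 [[401.0, 268.0], [406.0, 215.0], [439.0, 218.0], [434.0, 271.0]] [[ 0.649 -0.237]]
tea_tin 0.66 [318. 503.] 3086 [[471.0, 356.0], [498.0, 251.0], [533.0, 259.0], [507.0, 365.0]] [[ 0.549 -0.519]]
honey_jar 0.8 [182. 302.] 951 [[292.0, 166.0], [321.0, 166.0], [321.0, 210.0], [292.0, 210.0]] [[0.667 0.16 ]]
```

View pics/t0.png

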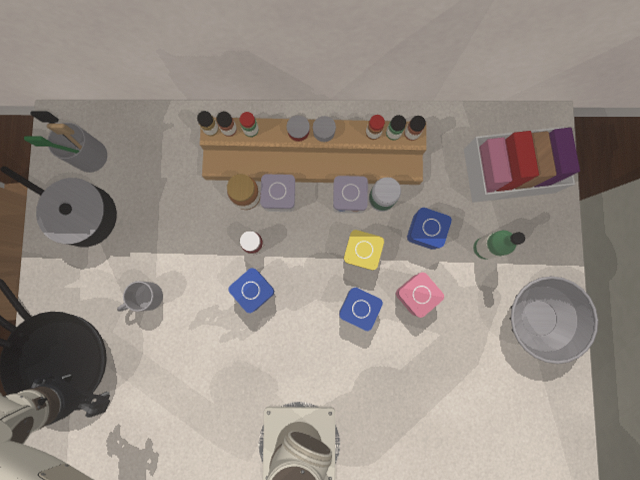

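View pics/s0.png

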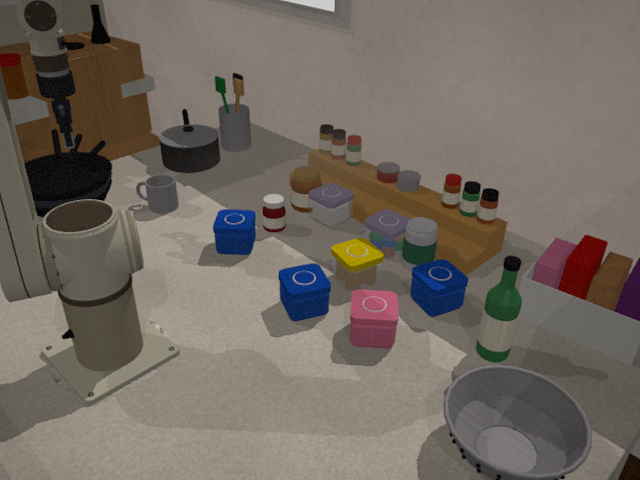

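The top picture shows the yellow lid at (364,251), the lilac lids at (278,191) and (351,193), and the jam jar at (251,241). Blue look-alikes stand at (361,309), (251,290) and (431,228). Next I'll measure the lids by colour.

```bash
cat >> h.py <<'E'
def lids(a):
    hsv=cv2.cvtColor(a,cv2.COLOR_BGR2HSV);out={}
    for n,(lo,hi,box) in dict(bis=((20,90,80),(35,255,255),(300,170,400,290)),sug=((120,20,60),(165,120,255),(250,165,305,220)),cap=((120,20,60),(165,120,255),(325,165,375,220))).items():
        m=cv2.inRange(hsv,lo,hi);k=np.zeros_like(m);x0,y0,x1,y1=box;k[y0:y1,x0:x1]=255;m&=k
        m=cv2.morphologyEx(m,cv2.MORPH_CLOSE,np.ones((5,5)))
        c=max(cv2.findContours(m,0,1)[0],key=cv2.contourArea)
        w=ray("top",c[:,0,:],.08).astype(np.float32)
        r=cv2.minAreaRect(w*1000);ang=(r[2]+45)%90-45
        out[n]=(np.array(r[0]),np.array(r[1]),ang)
    return out
E
python3 - <<'E'
from h import *
a=bot.camera("top");L=lids(a)
for n,v in L.items():print(n,[np.round(x,1) for x in v])
d=L["sug"][0]-L["cap"][0];print("dir",np.linalg.norm(d),np.degrees(np.arctan2(-d[0],d[1])))
# riser front top edge: boundary bamboo -> darker
r=bot.cut_out("top","riser")[0]["mask"]
pts=[]
for u in list(range(205,222))+list(range(300,330))+list(range(405,422)):
    ys=np.where(r[:,u])[0]
    if len(ys):pts.append((u,ys.max()))
for z in(0,.042):
  w=ray("top",pts,z);print(z,np.round(np.polyfit(w[:,1],w[:,0],1),4))
print(np.round(ray("top",[(251,241)],.085),3),np.round(ray("top",[(361,309),(431,228),(386,188),(241,188)],.08),3))
x0,y0,x1,y1=190,160,440,330
cv2.imwrite("pics/c0.png",cv2.resize(a[y0:y1,x0:x1],None,fx=3.2,fy=3.2,interpolation=2))
E
```

```text
bis [array([ 519.4, -170.4]), array([92.8, 92.9]), np.float64(-15.5)]
sug [array([677.6,  61.4]), array([88.7, 90.1]), np.float64(0.2)]
cap [array([ 672.7, -136.7]), array([89.5, 94. ]), np.float64(-0.0)]
dir 198.13326271317987 -1.3938716364833326
0 [0.0199 0.7238]
0.042 [0.0199 0.7128]
[[0.54  0.129]] [[ 0.362 -0.163]
 [ 0.578 -0.351]
 [ 0.687 -0.233]
 [ 0.685  0.16 ]]
```

View pics/c0.png

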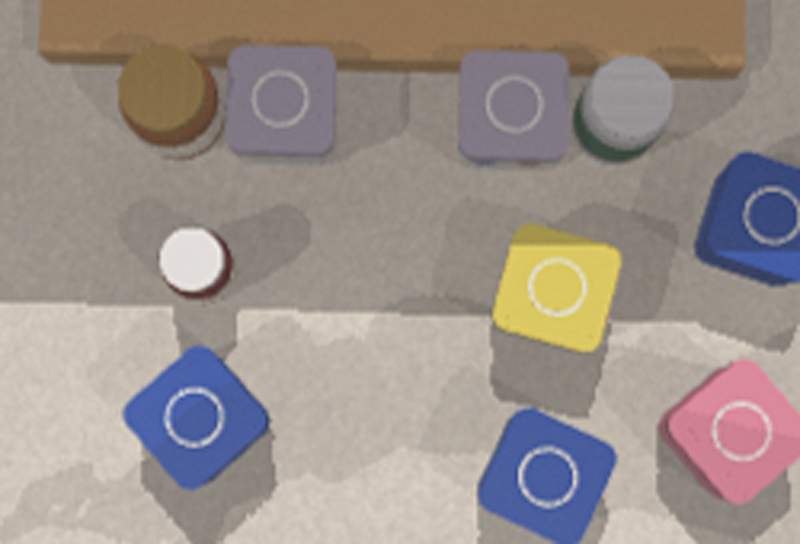

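```bash
cat >> h.py <<'E'
from scipy.spatial.transform import Rotation as Ro
def go(x,y,z,face):
    """shift (cm, tool axes) and yaw so that TCP goes to x,y,z (m), tool y axis line at world angle face (deg)"""
    o=bot.get_obs();R=Ro.from_quat(o["tool_rot"]).as_matrix();p=np.array(o["eef_pos"])
    cur=np.degrees(np.arctan2(R[1,1],R[0,1]))
    d=R.T@(np.array([x,y,z])-p)*100
    t=(face-cur+90)%180-90
    print("t",o["clock"],"tcp",np.round(p,4),"ytool",round(cur,1),"zt",np.round(R[:,2],2),"-> xyz cm",np.round(d,2),"yaw",round(-t,1),"grip",o["grip_width"],"q6",np.round(o["joint_pos"],2),"F",np.round(o["ft_force"],1))
E
python3 - <<'E'
from h import *
print(Ro.from_quat(bot.get_obs()["tool_rot"]).as_matrix().round(3))
go(.499,-.243,.2,-15.5)
E
```

```text
[[-0.925  0.381  0.   ]
 [ 0.381  0.925  0.   ]
 [-0.     0.    -1.   ]]
t 0.9 tcp [0.1905 0.4623 0.2313] ytool 67.6 zt [ 0.  0. -1.] -> xyz cm [-55.39 -53.46   3.13] yaw 83.1 grip 0.08541724631308713 q6 [ 1.18  0.24  0.01  1.34 -0.    1.57] F [ 0.  -0.5  0.2]
```

{"name": "move_arm", "arguments": {"motion": [{"x": -5,"y": -5,"z": 0.5,"yaw": 8},{"x": -9,"y": -9,"z": 1,"yaw": 16},{"x": -13,"y": -13,"z": 1,"yaw": 24},{"x": -17,"y": -17,"z": 1,"yaw": 32},{"x": -21,"y": -21,"z": 1,"yaw": 40},{"x": -25,"y": -25,"z": 1,"yaw": 48},{"x": -29,"y": -29,"z": 1,"yaw": 56},{"x": -33,"y": -33,"z": 2,"yaw": 64},{"x": -37,"y": -37,"z": 2,"yaw": 72},{"x": -41,"y": -41,"z": 3,"yaw": 80},{"x": -45,"y": -45,"z": 3,"yaw": 83},{"x": -49,"y": -49,"z": 3,"yaw": 83},{"x": -53,"y": -52,"z": 3,"yaw": 83},{"x": -55.4,"y": -53.5,"z": 3,"yaw": 83},{"x": -55.4,"y": -53.5,"z": 3,"yaw": 83}], "gripper": 0.06}}

```text
clock: 2.78
eef_pos: [0.4995, -0.245, 0.2006]
tool_rot: [0.796, 0.605, -0.0, -0.0]
ft_force: [0.8, 0.3, 0.5]
grip_width: 0.0453
grasp_force: 0.0
```

Run:
```python
from h import *
go(.499,-.243,.025,-15.5)
```

```text
t 2.775 tcp [ 0.4995 -0.245   0.2006] ytool -15.5 zt [-0.  0. -1.] -> xyz cm [ 0.18 -0.09 17.56] yaw -0.0 grip 0.04531773807906781 q6 [-0.46  0.37  0.1   1.3   0.    1.39] F [0.8 0.3 0.5]
```

{"name": "move_arm", "arguments": {"motion": [{"z": 4},{"z": 8},{"z": 12},{"z": 15},{"z": 17},{"z": 17.5},{"z": 17.5}]}}

```text
invalid input at $.motion[0]: expected keys x, y, z, yaw
```

Run:
```python
from h import *
go(.52,-.038-.057,.025,-1.3)
cv2.imwrite("pics/s1.png",bot.camera("side")[180:380,200:480].repeat(2,0).repeat(2,1))
```

```text
t 2.775 tcp [ 0.4995 -0.245   0.2006] ytool -15.5 zt [-0.  0. -1.] -> xyz cm [15.   -2.03 17.56] yaw -14.2 grip 0.04531773807906781 q6 [-0.46  0.37  0.1   1.3   0.    1.39] F [0.8 0.3 0.5]
```

View pics/s1.png

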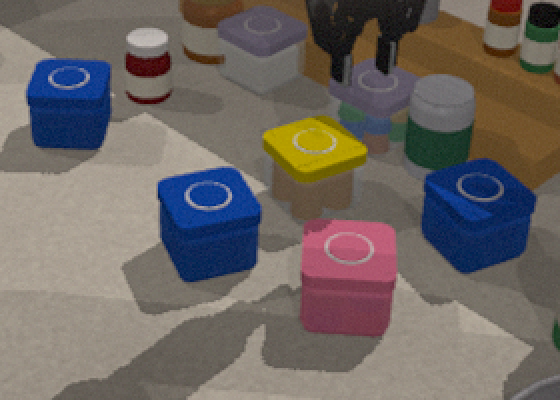

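The move was refused, so the hand is still up, with its fingers at crop pixels (365,70). The yellow canister is untouched at (315,165). I'll resend the move with all the keys.

{"name": "move_arm", "arguments": {"motion": [{"x": 0,"y": 0,"z": 4,"yaw": 0},{"x": 0,"y": 0,"z": 8,"yaw": 0},{"x": 0,"y": 0,"z": 12,"yaw": 0},{"x": 0,"y": 0,"z": 15,"yaw": 0},{"x": 0,"y": 0,"z": 17,"yaw": 0},{"x": 0,"y": 0,"z": 17.5,"yaw": 0},{"x": 0,"y": 0,"z": 17.5,"yaw": 0}]}}

```text
clock: 3.7
eef_pos: [0.4989, -0.2428, 0.0269]
tool_rot: [0.795, 0.606, 0.0, 0.0]
ft_force: [0.5, -0.7, 0.3]
grip_width: 0.0453
grasp_force: 0.0
```

Run:
```python
from h import *
go(.505,-.038-.057,.025,-1.3)
```

```text
t 3.7 tcp [ 0.4989 -0.2428  0.0269] ytool -15.3 zt [ 0.  0. -1.] -> xyz cm [14.41 -3.32  0.19] yaw -14.0 grip 0.045287893832562306 q6 [-0.45  0.52 -0.16  0.9   0.    1.39] F [ 0.5 -0.7  0.3]
```

{"name": "move_arm", "arguments": {"motion": [{"x": 0.7,"y": 0,"z": 0,"yaw": 0},{"x": 1.4,"y": 0,"z": 0,"yaw": 0},{"x": 2,"y": 0,"z": 0,"yaw": 0},{"x": 2.6,"y": 0,"z": 0,"yaw": 0},{"x": 3.2,"y": 0,"z": 0,"yaw": 0},{"x": 3.8,"y": 0,"z": 0,"yaw": -1},{"x": 4.4,"y": -0.1,"z": 0,"yaw": -2},{"x": 5,"y": -0.2,"z": 0,"yaw": -3},{"x": 5.6,"y": -0.3,"z": 0,"yaw": -4},{"x": 6.2,"y": -0.4,"z": 0,"yaw": -5},{"x": 6.8,"y": -0.5,"z": 0,"yaw": -6},{"x": 7.4,"y": -0.6,"z": 0,"yaw": -7},{"x": 8,"y": -0.8,"z": 0,"yaw": -8},{"x": 8.6,"y": -0.9,"z": 0,"yaw": -9},{"x": 9.2,"y": -1,"z": 0,"yaw": -10},{"x": 9.8,"y": -1.2,"z": 0,"yaw": -11},{"x": 10,"y": -1.2,"z": 0,"yaw": -11}]}}

```text
clock: 5.82
eef_pos: [0.5133, -0.1433, 0.0262]
tool_rot: [0.733, 0.68, -0.0, -0.0]
ft_force: [-1.2, -3.4, 0.9]
grip_width: 0.0451
grasp_force: 0.0
```

Run:
```python
from h import *
go(.505,-.038-.057,.025,-1.3)
a=bot.camera("top")
for n,v in lids(a).items():print(n,[np.round(x,1) for x in v])
cv2.imwrite("pics/c1.png",cv2.resize(a[160:330,190:440],None,fx=3.2,fy=3.2,interpolation=2))
```

```text
t 5.825 tcp [ 0.5133 -0.1433  0.0262] ytool -4.3 zt [-0. -0. -1.] -> xyz cm [ 4.76 -1.2   0.12] yaw -3.0 grip 0.045059117167810574 q6 [-0.27  0.48 -0.22  0.87 -0.    1.37] F [-1.2 -3.4  0.9]
bis [array([519.2, -75.5]), array([75. , 93.1]), np.float64(-4.9)]
sug [array([677.5,  62.2]), array([88.7, 91.9]), np.float64(0.2)]
cap [array([ 671.4, -136.6]), array([89.3, 96.8]), np.float64(-0.0)]
```

View pics/c1.png

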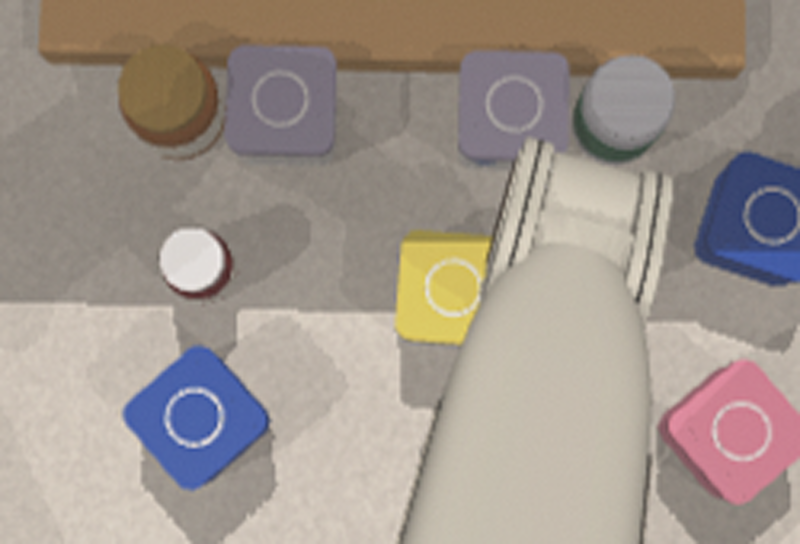

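The canister follows the fingers and is now at crop (450,287), nearly square. The neighbours are unmoved. It needs about 50 mm more in +y and 3° more turn.

{"name": "move_arm", "arguments": {"motion": [{"x": 0.6,"y": 0,"z": 0,"yaw": -0.5},{"x": 1.2,"y": 0,"z": 0,"yaw": -1},{"x": 1.8,"y": 0,"z": 0,"yaw": -1.5},{"x": 2.4,"y": 0,"z": 0,"yaw": -2},{"x": 3,"y": 0,"z": 0,"yaw": -2.5},{"x": 3.6,"y": 0,"z": 0,"yaw": -3},{"x": 4.1,"y": 0,"z": 0,"yaw": -3},{"x": 4.6,"y": 0,"z": 0,"yaw": -3},{"x": 5,"y": 0,"z": 0,"yaw": -3},{"x": 5,"y": 0,"z": 0,"yaw": -3},{"x": 4,"y": 0,"z": 0,"yaw": -3},{"x": 2,"y": 0,"z": 0,"yaw": -3},{"x": -1,"y": 0,"z": -4,"yaw": -3},{"x": -4,"y": 0,"z": -8,"yaw": -3},{"x": -6,"y": 0,"z": -12,"yaw": -3},{"x": -8,"y": -5,"z": -13,"yaw": -3},{"x": -8,"y": -10,"z": -13,"yaw": -3},{"x": -8,"y": -10,"z": -13,"yaw": -3}]}}

```text
clock: 8.12
eef_pos: [0.4033, -0.2162, 0.1559]
tool_rot: [0.717, 0.697, -0.001, -0.002]
ft_force: [0.4, -0.1, -0.1]
grip_width: 0.0449
grasp_force: 0.0
```

Run:
```python
from h import *
a=bot.camera("top")
for n,v in lids(a).items():print(n,[np.round(x,1) for x in v])
go(.43,-.034,.15,88.7)
cv2.imwrite("pics/c2.png",cv2.resize(a[160:330,190:440],None,fx=3.2,fy=3.2,interpolation=2))
```

```text
bis [array([520. , -41.3]), array([91.1, 80.2]), np.float64(0.3)]
sug [array([677.5,  62.2]), array([88.7, 91.9]), np.float64(0.2)]
cap [array([ 672.8, -135.4]), array([86.8, 94. ]), np.float64(-0.0)]
t 8.175 tcp [ 0.4061 -0.2169  0.1565] ytool -1.6 zt [-0.  0. -1.] -> xyz cm [18.35  1.89  0.65] yaw 89.7 grip 0.045131287071571984 q6 [-0.49  0.21 -0.23  1.13  0.    1.11] F [0.8 0.2 0.5]
```

View pics/c2.png

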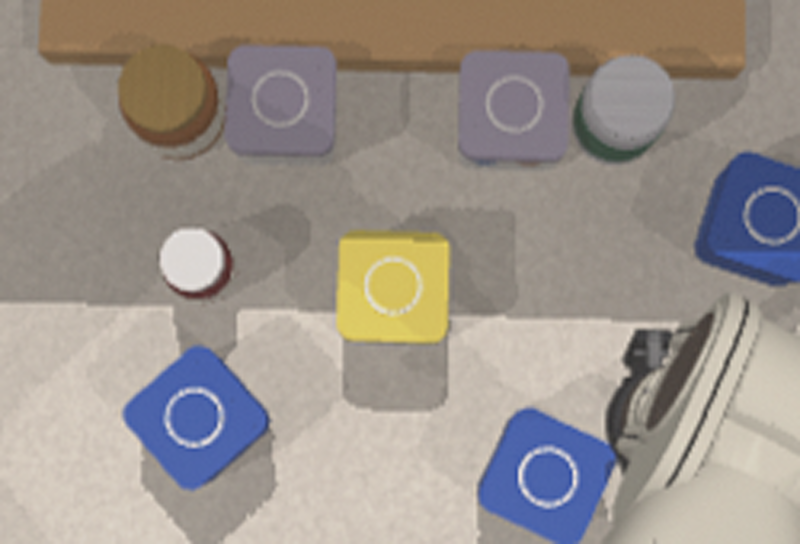

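```bash
sed -i 's/(300,170,400,290)/(280,170,400,290)/' h.py
cat >> h.py <<'E'
def rel(a):
    L=lids(a);d=L["sug"][0]-L["cap"][0];th=np.arctan2(-d[0],d[1]);m=(L["sug"][0]+L["cap"][0])/2
    c,s=np.cos(th),np.sin(th);R=np.array([[c,s],[-s,c]])
    for n,v in L.items():print(n,[np.round(x,1) for x in v])
    print("row yaw",round(np.degrees(th),2),"gap",round(np.hypot(*d)-92,1),"biscuit in row frame mm",np.round(R@(L["bis"][0]-m),1))
E
python3 - <<'E'
from h import *
rel(bot.camera("top"))
E
```

```text
bis [array([520. , -34.7]), array([91.1, 93.5]), np.float64(0.3)]
sug [array([677.6,  61.3]), array([88.7, 90. ]), np.float64(0.2)]
cap [array([ 672.7, -136.7]), array([89.5, 94. ]), np.float64(-0.0)]
row yaw -1.4 gap 106.1 biscuit in row frame mm [-155.2   -0.8]
```

{"name": "move_arm", "arguments": {"motion": [{"x": 2,"y": 0.2,"z": 0,"yaw": -9},{"x": 4,"y": 0.4,"z": 0,"yaw": -18},{"x": 6,"y": 0.6,"z": 0,"yaw": -27},{"x": 8,"y": 0.8,"z": 0,"yaw": -36},{"x": 10,"y": 1,"z": 0,"yaw": -45},{"x": 12,"y": 1.2,"z": 0,"yaw": -54},{"x": 14,"y": 1.4,"z": 0,"yaw": -63},{"x": 16,"y": 1.6,"z": 0,"yaw": -72},{"x": 18,"y": 1.8,"z": 0,"yaw": -81},{"x": 18.4,"y": 1.9,"z": 0,"yaw": -90},{"x": 18.4,"y": 1.9,"z": 0,"yaw": -90},{"x": 18.4,"y": 1.9,"z": 5,"yaw": -90},{"x": 18.4,"y": 1.9,"z": 9,"yaw": -90},{"x": 18.4,"y": 1.9,"z": 12,"yaw": -90},{"x": 18.4,"y": 1.9,"z": 13,"yaw": -90},{"x": 18.4,"y": 1.9,"z": 13,"yaw": -90}]}}

```text
clock: 10.22
eef_pos: [0.4318, -0.0326, 0.0262]
tool_rot: [0.013, 1.0, 0.0, -0.0]
ft_force: [-0.1, -0.3, 0.3]
grip_width: 0.0454
grasp_force: 0.0
```

Run:
```python
from h import *
go(.618,-.0365,.026,88.7)
```

```text
t 10.225 tcp [ 0.4318 -0.0326  0.0262] ytool 88.5 zt [-0.  0. -1.] -> xyz cm [-1.863e+01  9.000e-02  1.000e-02] yaw -0.2 grip 0.045445325017865204 q6 [-0.08  0.32 -0.48  0.76 -0.   -0.05] F [-0.1 -0.3  0.3]
```

{"name": "move_arm", "arguments": {"motion": [{"x": -1,"y": 0,"z": 0,"yaw": 0},{"x": -2,"y": 0,"z": 0,"yaw": 0},{"x": -2.7,"y": 0,"z": 0,"yaw": 0},{"x": -3.3,"y": 0,"z": 0,"yaw": 0},{"x": -4,"y": 0,"z": 0,"yaw": 0},{"x": -4.7,"y": 0,"z": 0,"yaw": 0},{"x": -5.4,"y": 0,"z": 0,"yaw": 0},{"x": -6.1,"y": 0,"z": 0,"yaw": 0},{"x": -6.8,"y": 0,"z": 0,"yaw": 0},{"x": -7.4,"y": 0,"z": 0,"yaw": 0},{"x": -7.8,"y": 0,"z": 0,"yaw": 0},{"x": -8,"y": 0,"z": 0,"yaw": 0},{"x": -8,"y": 0,"z": 0,"yaw": 0}]}}

```text
clock: 11.85
eef_pos: [0.5117, -0.0344, 0.0263]
tool_rot: [0.012, 1.0, -0.0, 0.0]
ft_force: [-1.9, 0.2, 0.1]
grip_width: 0.0454
grasp_force: 0.0
```

Run:
```python
from h import *
a=bot.camera("top");go(.618,-.0365,.026,88.7);rel(a)
cv2.imwrite("pics/c3.png",cv2.resize(a[160:330,190:440],None,fx=3.2,fy=3.2,interpolation=2))
```

```text
t 11.9 tcp [ 0.5116 -0.0344  0.0263] ytool 88.6 zt [ 0.  0. -1.] -> xyz cm [-10.64   0.04   0.04] yaw -0.1 grip 0.04512663779885856 q6 [-0.07  0.45 -0.28  0.84  0.   -0.04] F [-1.   0.6 -0.5]Traceback (most recent call last):
  File "<stdin>", line 2, in <module>
  File "h.py", line 31, in rel
    L=lids(a);d=L["sug"][0]-L["cap"][0];th=np.arctan2(-d[0],d[1]);m=(L["sug"][0]+L["cap"][0])/2
  File "h.py", line 17, in lids
    c=max(cv2.findContours(m,0,1)[0],key=cv2.contourArea)
ValueError: max() iterable argument is empty
```

Run:
```python
from h import *
a=bot.camera("side")[160:310,240:460];cv2.imwrite("pics/s3.png",cv2.resize(a,None,fx=3.5,fy=3.5,interpolation=2))
```

```text
(no output)
```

View pics/s3.png

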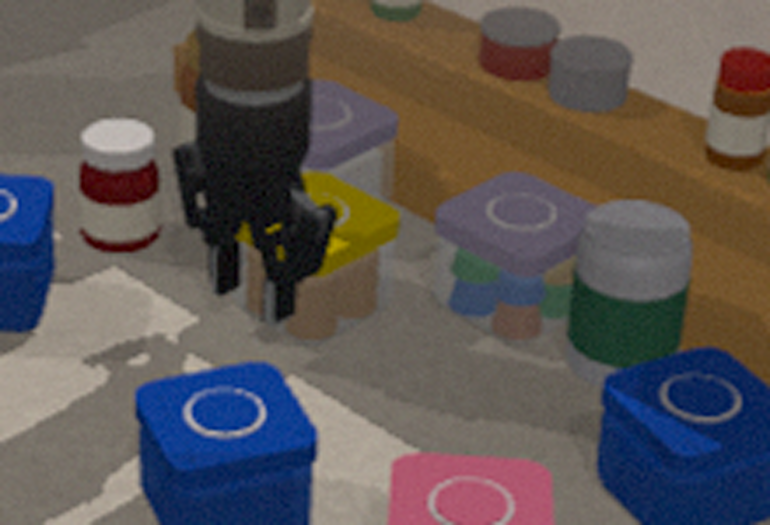

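The side view shows the yellow lid square at (330,220), with the fingers flat against it and the gap open ahead. I'll push on into the gap.

{"name": "move_arm", "arguments": {"motion": [{"x": -0.6,"y": 0,"z": 0,"yaw": 0},{"x": -1.2,"y": 0,"z": 0,"yaw": 0},{"x": -1.8,"y": 0,"z": 0,"yaw": 0},{"x": -2.4,"y": 0,"z": 0,"yaw": 0},{"x": -3,"y": 0,"z": 0,"yaw": 0},{"x": -3.6,"y": 0,"z": 0,"yaw": 0},{"x": -4.2,"y": 0,"z": 0,"yaw": 0},{"x": -4.8,"y": 0,"z": 0,"yaw": 0},{"x": -5.4,"y": 0,"z": 0,"yaw": 0},{"x": -6,"y": 0,"z": 0,"yaw": 0},{"x": -6.6,"y": 0,"z": 0,"yaw": 0},{"x": -7.2,"y": 0,"z": 0,"yaw": 0},{"x": -7.8,"y": 0,"z": 0,"yaw": 0},{"x": -8.4,"y": 0,"z": 0,"yaw": 0},{"x": -9,"y": 0,"z": 0,"yaw": 0},{"x": -9.4,"y": 0,"z": 0,"yaw": 0},{"x": -9.8,"y": 0,"z": 0,"yaw": 0},{"x": -9.8,"y": 0,"z": 0,"yaw": 0}]}}

```text
clock: 14.2
eef_pos: [0.6102, -0.0368, 0.0264]
tool_rot: [0.012, 1.0, -0.0, 0.001]
ft_force: [-0.7, -0.6, 0.7]
grip_width: 0.0452
grasp_force: 0.0
```

{"name": "move_arm", "arguments": {"motion": [{"x": -0.3,"y": 0,"z": 0,"yaw": 0},{"x": -0.5,"y": 0,"z": 0,"yaw": 0},{"x": -0.6,"y": 0,"z": 0,"yaw": 0},{"x": -0.6,"y": 0,"z": 0,"yaw": 0}]}}

```text
clock: 14.7
eef_pos: [0.6156, -0.0369, 0.0263]
tool_rot: [0.012, 1.0, -0.0, 0.0]
ft_force: [-1.1, -0.4, 1.1]
grip_width: 0.045
grasp_force: 0.0
```

{"name": "move_arm", "arguments": {"motion": [{"x": -0.1,"y": 0,"z": 0,"yaw": 0},{"x": -0.2,"y": 0,"z": 0,"yaw": 0},{"x": -0.3,"y": 0,"z": 0,"yaw": 0},{"x": -0.3,"y": 0,"z": 0,"yaw": 0}]}}

```text
clock: 15.2
eef_pos: [0.6175, -0.037, 0.0261]
tool_rot: [0.012, 1.0, -0.0, -0.001]
ft_force: [-4.5, 0.4, 1.6]
grip_width: 0.045
grasp_force: 0.0
```

{"name": "move_arm", "arguments": {"motion": [{"x": -0.1,"y": 0,"z": 0,"yaw": 0},{"x": -0.2,"y": 0,"z": 0,"yaw": 0},{"x": -0.2,"y": 0,"z": 0,"yaw": 0}]}}

```text
clock: 15.58
eef_pos: [0.6174, -0.037, 0.0256]
tool_rot: [0.012, 1.0, -0.0, -0.003]
ft_force: [-9.9, -0.3, 3.8]
grip_width: 0.045
grasp_force: 0.0
```

The force rises with no further motion, so the canister is seated against the riser. I'll back off and check.

{"name": "move_arm", "arguments": {"motion": [{"x": 0.5,"y": 0,"z": 0,"yaw": 0},{"x": 2,"y": 0,"z": 0,"yaw": 0},{"x": 5,"y": 0,"z": 0,"yaw": 0},{"x": 9,"y": 0,"z": -2,"yaw": 0},{"x": 13,"y": 0,"z": -6,"yaw": 0},{"x": 17,"y": 0,"z": -11,"yaw": 0},{"x": 20,"y": -3,"z": -16,"yaw": 0},{"x": 22,"y": -7,"z": -17,"yaw": 0},{"x": 24,"y": -12,"z": -17,"yaw": 0},{"x": 24,"y": -16,"z": -17,"yaw": 0},{"x": 24,"y": -20,"z": -17,"yaw": 0},{"x": 24,"y": -20,"z": -17,"yaw": 0}]}}

```text
clock: 17.08
eef_pos: [0.3767, -0.234, 0.1969]
tool_rot: [0.014, 1.0, -0.001, 0.002]
ft_force: [-0.3, 0.1, 0.4]
grip_width: 0.0454
grasp_force: 0.0
```

Run:
```python
from h import *
a=bot.camera("top");cv2.imwrite("pics/c4.png",cv2.resize(a[150:330,190:440],None,fx=3.2,fy=3.2,interpolation=2))
go(.4,-.2,.2,88);rel(a)
```

```text
t 17.125 tcp [ 0.3763 -0.2325  0.1967] ytool 88.5 zt [ 0. -0. -1.] -> xyz cm [-2.28  3.31 -0.33] yaw 0.5 grip 0.04538919449655365 q6 [-0.55  0.14 -0.21  1.22  0.   -0.53] F [-0.6  0.6 -0.1]
bis [array([676.5, -37.7]), array([96.9, 92.3]), np.float64(0.0)]
sug [array([677.5,  62.2]), array([88.7, 91.9]), np.float64(0.2)]
cap [array([ 672.7, -136.7]), array([89.5, 94. ]), np.float64(-0.0)]
row yaw -1.38 gap 107.0 biscuit in row frame mm [ 1.4 -0.4]
```

View pics/c4.png

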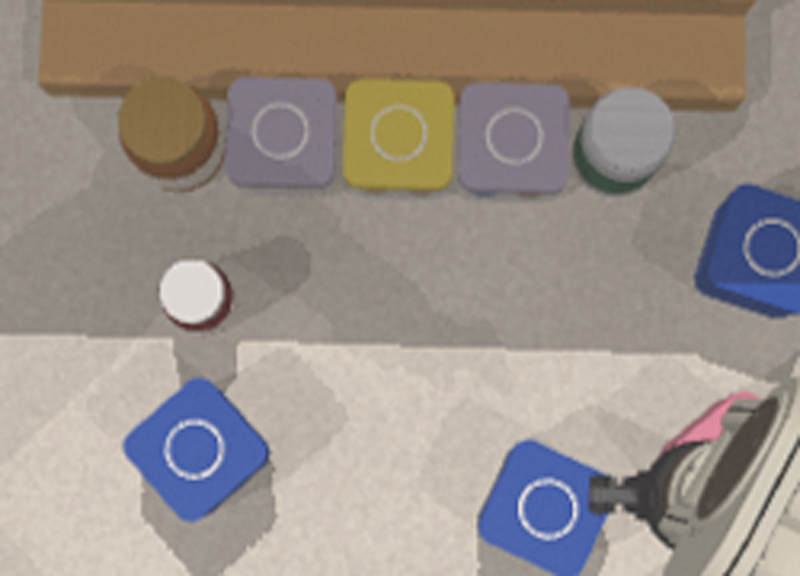

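The yellow lid at (399,133) lies in line between the lilac lids at (280,130) and (514,136), square and centred. Nothing else has moved and the hand is clear.

```bash
python3 -c "
from workcell import bot
print(bot.job_done())"
```

```text
the job is handed in; nothing more can be done
None
```

The biscuit canister is in the gap, against the riser, square and in line with its neighbours by the last top picture; nothing else moved, the hand is clear, and the job is handed in (no verdict was returned).

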